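Put the alignment bar through the two bearing pedestals and hold it for the reading

TASK

Set up the bearing alignment reading. First raise the half-folded laptop screen until it leans back a little past upright, about 105 degrees open, and leave it there so the reading can be seen; then take the alignment bar off its V-blocks and thread it, nose first and without forcing it, through the nearer bushing and on through the second, until its whole tapered nose has come out at the pump end. Finish still gripping the bar, keeping it still through both bushings, and leave the other things on the bench where they lie.

Things in the scene. Friction and masses are not known exactly. Their poses are not given: they have to be found in the camera images.
- screen (a joint): angle of the laptop's screen about its hinge, rad: 0 folded shut on the keyboard, 1.57 upright, 1.83 is 105 degrees; it ends at 2.4. It starts half folded, at about 0.85 to 1.1. Its friction hinge (about 0.5 N m, some 3 to 4 N at the free edge) keeps it wherever it is left. The screen weighs 0.25 kg
- screen_edge (a point): middle of the free edge of the laptop's screen, half-way through its thickness. The screen is a plate 195 from the hinge axis to this edge, 280 wide and 8 thick, and can be pinched over this edge. The point's +x points from this edge to the hinge, y runs along the edge (parallel to the hinge), z is square to the plate, out of the back of the screen
- laptop_hinge (a point): middle of the laptop's hinge axis, 22 above the bench, at the far rim of the laptop (grey, 200 deep, 280 wide, 17 high; stands fast and faces the robot). +y runs along the hinge to the robot's left, +x points across the laptop, away from the robot; as the screen opens its free edge swings up and over towards +x about this axis
- bar_handle (a point): centre of the handle of the alignment bar, on the bar's axis: a ribbed aluminium cylinder 26 in diameter and 60 long, at the end of the bar on the robot's right. The point's +y points along the bar to its nose. The bar lies level in its V-blocks, its axis 56 above the bench, the handle sticking out free. It weighs 0.09 to 0.18 kg and balances 80 from this point towards the nose
- bar_nose (a point): end of the tapered nose of the alignment bar, on its axis, 195 from the centre of the handle; +y points along the bar, out of the nose. A plain steel rod 16 in diameter runs 165 from the handle's end face to here; its last 14 taper to 8 in diameter
- bar: the whole alignment bar (handle, rod and nose); its origin and axes are those of bar_handle
- vblocks: the two steel V-blocks that carry the bar; they stand fast on the bench. Each is 50 wide, 24 along the bar and 62 high; their middles are 90 apart, along y. Origin on the bench half-way between them. The nearer one begins about 40 from the centre of the bar's handle
- rig: the bearing bed, fixed: grey base plate 100 wide, 285 long, 18 high; on it two dark pedestals 90 apart (round housings 60 across, 28 long, tops 98 above the bench), each with a brass bushing, bore 19. Origin on the bench half-way between the pedestals; +y along the bores to the black pump head that closes the far end; x level, square to it
- near_mouth (a point): centre of the outer mouth of the first bushing, at the open end of the bearing bed on the robot's right. The bushing is 32 long, bore 19. Both bushings lie on one level axis 68 above the bench; +y points along it into this bushing and on to the second, x is level and square to it, z is up. The bar's handle is too thick to enter
- far_mouth (a point): centre of the outer mouth of the second bushing (also 32 long), where the nose comes out: 122 from the mouth of the first, on the same axis, with the same axes. 64 beyond it is the end of the pump head's stub shaft. Half-way between the pedestals a small probe stands on the +x side, its tip 22 from the axis
- mouse_mid (a point): bystander, to be left alone: black computer mouse, about 100 x 58 x 32, right of the laptop; this point is at its middle
- wrench_mid (a point): bystander, to be left alone: steel open-ended wrench lying flat beyond the bed; this point is at its middle
- screwdriver_mid (a point): bystander, to be left alone: screwdriver lying on the right; this point is at its middle
- bearing_mid (a point): bystander, to be left alone: spare ball bearing, steel ring 52 across and 15 high, lying flat on the right; this point is at its middle
- caliper_mid (a point): bystander, to be left alone: steel caliper with a black slide, 225 long, lying flat on the right; this point is at its middle
- grease_mid (a point): bystander, to be left alone: white jar with a black lid, 60 across and 70 high, standing on the right; this point is at its middle

How it is judged (in metres and radians):
On the way, in this order (a step that is already met when the one before it is completed fails the run):
1. the laptop screen is raised to about 105 degrees (97 to 113) (value of joint screen between 1.69 and 1.98 rad), for 0.3 s.
2. the bar's nose has come through the first bushing, in line with it (y of bar_nose in the frame of near_mouth above 0.036 m and x of bar_nose in the frame of near_mouth between -0.006 and 0.006 m and z of bar_nose in the frame of near_mouth between -0.006 and 0.006 m and angle between the y axis of bar_handle and the y axis of near_mouth, either way round below 0.07 rad), for 0.1 s.
At the end, for the whole second after the job is handed in: the screen stands at 97 to 113 degrees; the bar runs through both bushings, in line with them to within 4 degrees and 6 mm, its nose at least 10 mm out of the second; the robot's fingers still grip the bar (over 8 N), it is at rest and presses on the bushings with less than 20 N (all of step 1 and x of bar_nose in the frame of near_mouth between -0.006 and 0.006 m and z of bar_nose in the frame of near_mouth between -0.006 and 0.006 m and angle between the y axis of bar_handle and the y axis of near_mouth, either way round below 0.07 rad and y of bar_nose in the frame of far_mouth above 0.01 m and y of bar_handle in the frame of near_mouth below -0.025 m and contact force between the fingers and bar above 8 N and contact force between bar and rig below 20 N and linear speed of bar below 0.02 m/s); the arm keeps its last pose, push and grip.
It fails at once if the bar is forced against the bearing bed (over 40 N) (contact force between bar and rig above 40 N).
It fails at once if the screen is pushed far over (past 126 degrees) (value of joint screen above 2.2 rad).
It fails at once if a bystander is disturbed (moved over 30 mm) (distance of any of mouse_mid, wrench_mid, screwdriver_mid, bearing_mid, caliper_mid, grease_mid from where it was at the start of the episode above 0.03 m).
It also fails if it takes over 67 s, if anything falls off the work surface, if the arm or the gripper's body presses on something with over 40 N, if the wrist force passes 120 N, or if a joint passes its speed limit or range.

ROBOT

A 6-joint arm with a two-finger parallel gripper is mounted at the origin on the work surface. World frame = base frame: x ahead of the robot, y to its left, z up, the work surface at z = 0. Lengths are in mm, angles in rad, forces in N, time in s.
With the tool pointing down it reaches from about 350 to 725 mm from the base axis. Payload 6 kg.
Tool frame: the origin (TCP) lies between the finger pads; the fingertips stand 25 mm ahead of it and the grasp point (between the pads) lies 6 mm ahead of it; y points along the fingers, z is the direction in which the jaws open and shut, and the axes are right-handed (so a half turn about y gives the same grasp; the last joint's range is limited). The gripper opens to 85 mm and grips with 20 to 120 N. Pads are 22 mm wide; open, the fingers measure 114 mm over their backs; the gripper's body (76 mm by 85 mm) begins 54 mm behind the grasp point. The pads swing forward as they close: fully open they stand 13 mm farther back than shut.
Start: joints at [-0.878, 0.04, 0.085, 0, -1.615, -0.334], TCP at [210.7, -561.767, 256.261] pointing down, gripper open.
Joint ranges: [-2.56, 2.56], [-1.29, 2.01], [-1.08, 1.49], [-3.29, 1.98], [-2.81, -0.18], [-2.99, 2.99]. Speed limits (rad/s): [2.57, 2.57, 3.01, 3.14, 3.14, 3.14].

INTERFACE

Orientations are given as a unit quaternion [x, y, z, w].
In Python, from plant import manip, eyes gives the robot as it stands.
- The arm moves only by the tool jog_arm, never from a script. Its argument "plan" is a list that holds one entry, the list of rows, each a list of 5 numbers: the opening, from 0 (shut) to 1 (fully open), then the shift along the world's x, y, z in cm, then the turn about the world's z in rad. In form: [[[gripper, dx, dy, dz, turn], ...]]. A call has exactly 5 rows; each row shifts and turns the pose as measured when the row begins; what a row does not reach is not made up. A row lasts 1/12 s, in which the tool goes at most 41.7 mm and 7.16 degrees, less where a joint would pass 70% of its speed; a pose out of reach is approached as far as the arm can. A call with a gripper value outside its range is refused whole. The fingers move at their own pace and stop on an object; "force" is the grip in N (left out, the last holds). Time passes only in rows, so rows that do not move let the fingers close, or fill a call up. It gives the time, the measured TCP pose, the force and the opening at its end, in the units of the state.
- manip.read_state(): the state, without advancing time (a new reading comes with each control period).
- eyes.get_image(name): name is "scene" or "top" or "wrist"; returns a dict with "img" (480x640x3 uint8, red, green, blue), "depth" (480x640 float32, mm along the optical axis (not along the pixel's ray), 0 where there is no reading), "fx", "fy", "cx", "cy" (pixels), "rvec" (rotation vector, rad) and "tvec" (3), from world to camera coordinates, as OpenCV has them; the wrist camera has in their place "mount" (4x4, takes a point from camera to tool coordinates, whose origin is the TCP and whose axes are the tool frame's). Camera axes: x right, y down, z forward; pixel columns grow to the right and rows downward; lengths in mm; the calibration is good to about 2 mm. A picture is of the moment at which its call begins: read the wrist's pose just before it.
- manip.sign_off(): hands the job in, once; it reports no verdict.
The state is a dict: "time": time; "joint_pos": joint angles; "qd": joint speeds; "effort": joint torques, N m; "eef_pos": TCP position; "eef_rot": TCP orientation; "wrist_force": force on the tool from outside, world axes, zero at the start; "moment": the same for the moment, N m; "finger_gap": opening from 0.0 (shut) to 1.0 (fully open).
Only numpy, scipy, OpenCV 4.12 (cv2) and the standard library are available. Lean on these libraries where they do the work, as an engineer would, in place of code of your own. Each camera call takes 0.05 s, during which the arm holds its last target.

## Working session

There is one attempt and no reset: what is moved stays moved. The work goes in short steps, Python scripts to look and compute and a tool call to move; the robot and the scene stay as the last step left them, time stands still between calls to the robot, and variables do not carry over. Pictures are saved under pics/ and viewed, and the job is handed in when it is done.

Besides the shell and the picture viewer there is one more tool, called after "Call:" by a JSON object that holds its "fn" and its "kwargs", one argument or row to a line. jog_arm: Moves the arm, as the interface text tells. Its arguments: {"type":"object","properties":{"plan":{"type":"array","items":{"type":"array","items":{"type":"array","items":{"type":"number"}}}},"force":{"type":"number"}},"required":["plan"]}

```bash
ls; mkdir -p pics; python3 - <<'E'
from plant import manip, eyes
import cv2,numpy as np
print(manip.read_state())
for n in ["scene","top","wrist"]:
    d=eyes.get_image(n)
    cv2.imwrite(f"pics/{n}0.png",d["img"][:,:,::-1])
    np.savez(f"{n}0.npz",**d)
    print(n,{k:(v if not hasattr(v,'shape') or v.size<20 else v.shape) for k,v in d.items()})
E
```

```text
pics
{'time': 0.0, 'joint_pos': array([-8.78277119e-01,  4.08264784e-02,  8.37993737e-02, -4.81784861e-04,
       -1.61549942e+00, -3.33687657e-01]), 'qd': array([ 0.00087554, -0.00126051,  0.00035125, -0.00012584, -0.00013733,
       -0.00088945]), 'effort': array([-5.11178059e-04, -3.68200386e+01,  3.47409976e+01,  6.93195015e+00,
       -5.42446258e-03,  1.29639429e-05]), 'eef_pos': array([ 210.68509181, -561.48640587,  255.26066725]), 'eef_rot': array([-0.69513829, -0.12604184,  0.12634589,  0.69637125]), 'wrist_force': array([ 0.24661451, -0.90693539, -1.11657058]), 'moment': array([-1.54041393e-02,  3.60948666e-05, -2.04423791e-02]), 'finger_gap': 0.9983703006127186}
scene {'img': (480, 640, 3), 'depth': (480, 640), 'fx': 536.9739895621019, 'fy': 536.9739895621019, 'cx': 325.21782481329626, 'cy': 238.79592651359397, 'rvec': array([ 0.65629614,  2.54718128, -1.30755648]), 'tvec': array([ 501.99375592,  -71.78460071, 1484.18531567])}
top {'img': (480, 640, 3), 'depth': (480, 640), 'fx': 481.36648017745136, 'fy': 481.36648017745136, 'cx': 321.8446056650392, 'cy': 240.58291091250837, 'rvec': array([ 2.13795066, -2.17082691,  0.18699019]), 'tvec': array([ -39.83911891,  549.20783273, 1112.41307495])}
wrist {'img': (480, 640, 3), 'depth': (480, 640), 'fx': 396.6851515865709, 'fy': 396.6851515865709, 'cx': 315.8121563414064, 'cy': 242.5368809511596, 'mount': array([[ 1.26549350e-05,  9.61268859e-01,  2.75612374e-01,
        -6.97927137e+01],
       [ 8.14086287e-06, -2.75612374e-01,  9.61268859e-01,
        -1.17759079e+02],
       [ 1.00000000e+00, -9.92107238e-06, -1.13134146e-05,
         5.82996469e-01],
       [ 0.00000000e+00,  0.00000000e+00,  0.00000000e+00,
         1.00000000e+00]])}
```

View pics/scene0.png

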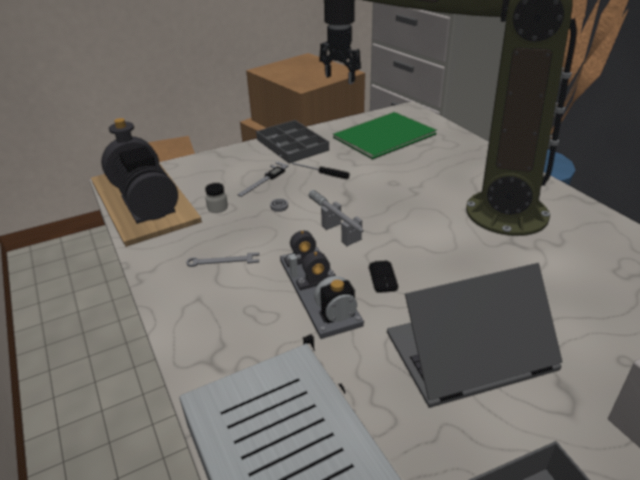

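View pics/top0.png

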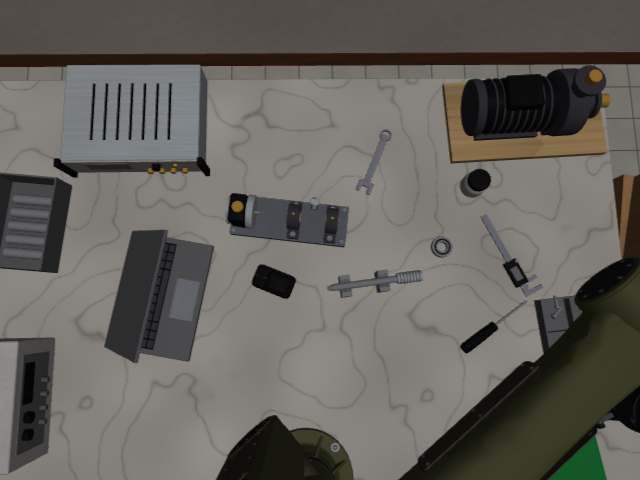

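View pics/wrist0.png

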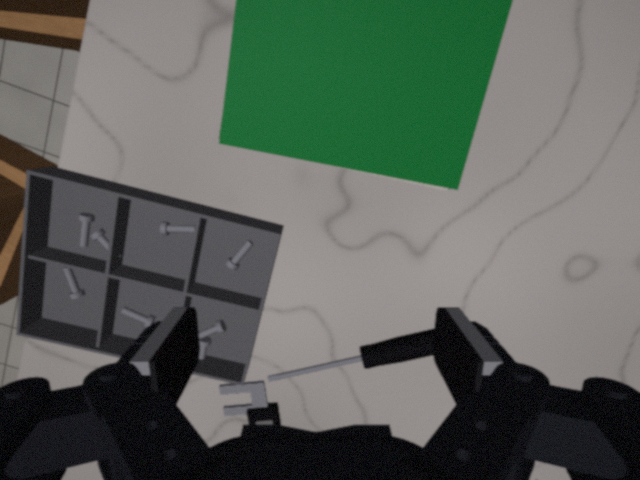

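```bash
cat > h.py <<'E'
import numpy as np,cv2
from scipy.spatial.transform import Rotation as R
def load(n,i=0): return dict(np.load(f"{n}{i}.npz"))
def KRt(d): 
    return np.array([[d['fx'],0,d['cx']],[0,d['fy'],d['cy']],[0,0,1]],float),R.from_rotvec(d['rvec']).as_matrix(),np.array(d['tvec'])
def cloud(d):
    K,Rm,t=KRt(d); v,u=np.mgrid[:480,:640]; z=d['depth']
    P=np.stack([(u-K[0,2])/K[0,0]*z,(v-K[1,2])/K[1,1]*z,z],-1)
    W=(P-t)@Rm; W[z<=0]=np.nan; return W
def ray(d,u,v,z):
    K,Rm,t=KRt(d); c=-Rm.T@t; r=Rm.T@np.array([(u-K[0,2])/K[0,0],(v-K[1,2])/K[1,1],1])
    return c+r*(z-c[2])/r[2]
def proj(d,P):
    K,Rm,t=KRt(d); p=(np.atleast_2d(P)@Rm.T+t)@K.T; return p[:,:2]/p[:,2:]
E
python3 - <<'E'
from h import *
for n in ["scene","top"]:
    d=load(n);K,Rm,t=KRt(d); print(n,-Rm.T@t); 
t=load("top");W=cloud(t)
for n,(u,v) in dict(keybd=(160,330),pad=(185,300),screen_mid=(135,295),ext1=(125,350),barh=(408,278),nose=(332,289),bar=(365,282),vb=(345,290),rig1=(240,235),ped=(293,215),ped2=(331,215),mouse=(273,281),bench=(400,330),pump=(238,208)).items(): print(n,W[v,u].round(1))
E
```

```text
scene [1016.09263289  865.39595383  823.77327925]
top [ 376.75608002  -19.71321278 1182.5165934 ]
keybd [343.6 338.1  15.4]
pad [413.1 280.5  17.4]
screen_mid [422.7 364.5 114.5]
ext1 [306.5 374.5 131.9]
barh [ 454.  -246.7   66.3]
nose [431.6 -69.5  59.8]
bar [ 446.6 -146.7   61.1]
vb [428.8 -99.6  60.1]
rig1 [570.3 152.3   7.9]
ped [600.6  18.4  96.6]
ped2 [599.1 -68.8  98.8]
mouse [454.   69.4  34.6]
bench [ 333.  -234.8    1.9]
pump [613.6 141.1 118.9]
```

```bash
python3 - <<'E'
import cv2
im=cv2.imread('pics/top0.png')
cv2.imwrite('pics/c1.png',cv2.resize(im[175:310,215:435],None,fx=3.6,fy=3.6,interpolation=cv2.INTER_CUBIC))
cv2.imwrite('pics/c2.png',cv2.resize(im[215:375,90:230],None,fx=3.7,fy=3.7,interpolation=cv2.INTER_CUBIC))
im=cv2.imread('pics/scene0.png')
cv2.imwrite('pics/c3.png',cv2.resize(im[180:430,270:580],None,fx=2.4,fy=2.4,interpolation=cv2.INTER_CUBIC))
E
```

```text
(no output)
```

View pics/c1.png

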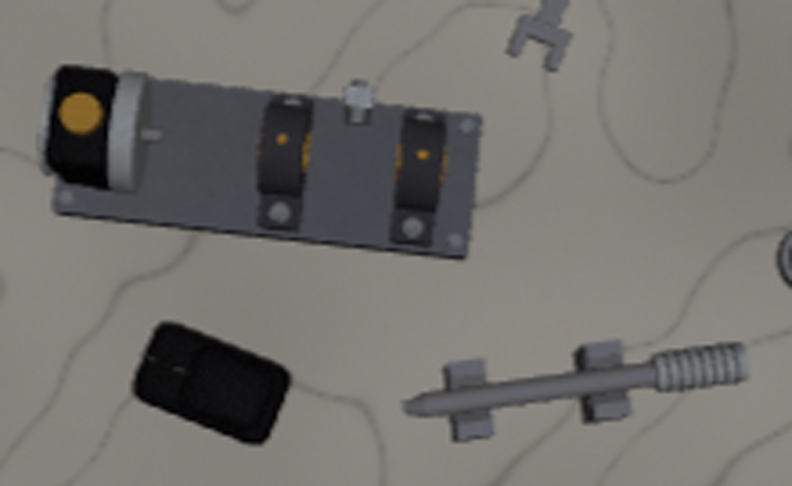

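View pics/c2.png

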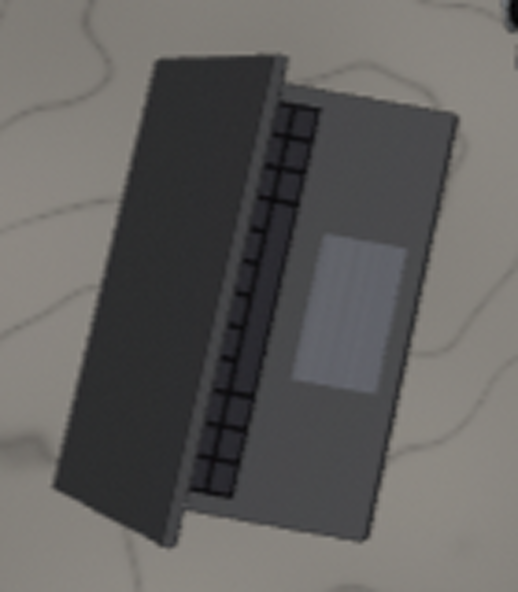

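View pics/c3.png

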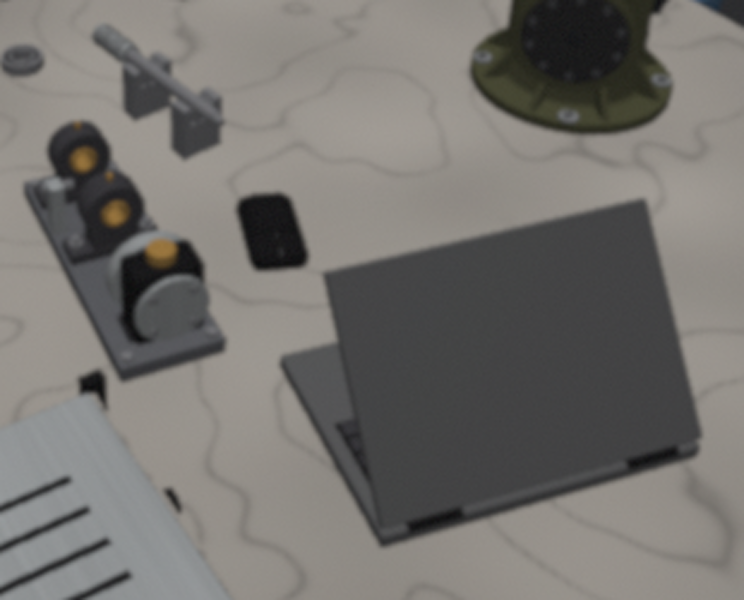

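```bash
python3 - <<'E'
from h import *
s=load("scene");W=cloud(s)
m=np.zeros((480,640),np.uint8)
# screen quad corners in scene: crop/2.4+(270,180)
q=np.array([(325,275),(643,202),(698,436),(385,522)])/2.4+[270,180]
cv2.fillConvexPoly(m,q.astype(np.int32),1); m=cv2.erode(m,np.ones((9,9)))
P=W[m>0];P=P[~np.isnan(P[:,0])]
c=P.mean(0);n=np.linalg.svd(P-c,full_matrices=False)[2][2]; n*=np.sign(n[2])
print("c",c,"n",n,"rms",np.std((P-c)@n),"angle",np.arccos(n[2]))
hy=np.cross([0,0,1],n);hy/=np.linalg.norm(hy) ; print("hinge dir",hy)
# screen corners by ray to plane
K,Rm,t=KRt(s);C=-Rm.T@t
for u,v in q:
    r=Rm.T@np.array([(u-K[0,2])/K[0,0],(v-K[1,2])/K[1,1],1]); print((C+r*((c-C)@n)/(r@n)).round(1))
T=load("top")
for u,v in [(458,115),(365,541)]: print("front",ray(T,u/3.7+90,v/3.7+215,17).round(1))
def c1(u,v): return u/3.6+215,v/3.6+175
for nm,p,z in [("rigc",(482,116),18),("rigc",(466,258),18),("rigc",(53,212),18),("ped1top",(421,155),98),("ped2top",(283,139),98),("nose",(404,406),56),("hend",(745,361),56)]:
    print(nm,ray(T,*c1(*p),z).round(1))
from plant import manip
r=manip.read_state();print(R.from_quat(r['eef_rot']).as_matrix().round(3))
E
```

```text
c [438.24201113 374.79669941 100.04183349] n [0.14413449 0.74474538 0.65159771] rms 1.6505789012011207 angle 0.8611075672933826
hinge dir [-0.98178225  0.19000948  0.        ]
[557.6 289.5 171.2]
[286.5 342.6 170.4]
[310.7 463.3  27. ]
[577.2 410.2  28.8]
front [542.3 214.3  17. ]
front [270.3 268.5  17. ]
rigc [ 634.7 -117.2   18. ]
rigc [ 536.3 -103.8   18. ]
rigc [571.7 175.9  18. ]
ped1top [592.  -70.9  98. ]
ped2top [603.5  17.   98. ]
nose [434.8 -58.5  56. ]
hend [ 460.6 -282.    56. ]
[[ 0.936 -0.001 -0.351]
 [ 0.351  0.001  0.936]
 [-0.    -1.     0.001]]
```

Call:
{"fn": "jog_arm", "kwargs": {
  "plan": [
    [[0,2.2,3.4,0,0.1],[0,2.2,3.4,0,0.1],[0,2.2,3.4,0,0.1],[0,2.2,3.4,0,0.1],[0,2.2,3.4,0,0.1]]
  ],
  "force": 60
}}

```text
time: 0.57
eef_pos: [318.1, -389.6, 249.9]
eef_rot: [-0.639, -0.294, 0.299, 0.645]
wrist_force: [1.6, -0.5, 0.2]
finger_gap: 0.298
```

Call:
{"fn": "jog_arm", "kwargs": {
  "plan": [
    [[0,2.2,3.4,0,0.1],[0,2.2,3.4,0,0.1],[0,2.2,3.4,0,0.1],[0,2.2,3.4,0,0.1],[0,2.2,3.4,0,0.1]]
  ]
}}

```text
time: 0.98
eef_pos: [428.8, -212.6, 249.3]
eef_rot: [-0.541, -0.45, 0.455, 0.545]
wrist_force: [1.4, -1.2, 0.2]
finger_gap: 0.002
```

Call:
{"fn": "jog_arm", "kwargs": {
  "plan": [
    [[0,0,4,0,0],[0,0,4,0,0],[0,0,4,0,0],[0,0,4,0,0],[0,0,4,0,0]]
  ]
}}

```text
time: 1.4
eef_pos: [429.0, -4.4, 246.5]
eef_rot: [-0.538, -0.451, 0.458, 0.545]
wrist_force: [1.5, 0.5, 0.7]
finger_gap: -0.0
```

Call:
{"fn": "jog_arm", "kwargs": {
  "plan": [
    [[0,-0.2,4,0,0],[0,-0.2,4,0,0],[0,-0.2,4,0,0],[0,-0.2,4,0,0],[0,-0.2,3,0,0]]
  ]
}}

```text
time: 1.82
eef_pos: [415.2, 194.8, 246.5]
eef_rot: [-0.537, -0.453, 0.458, 0.545]
wrist_force: [1.6, -0.2, 0.0]
finger_gap: -0.003
```

```bash
cat >> h.py <<'E'
def snap(tag,*names):
    from plant import manip,eyes
    r=manip.read_state(); M=R.from_quat(r['eef_rot']).as_matrix()
    print("t",round(r['time'],2),"pos",r['eef_pos'].round(2),"F",r['wrist_force'].round(1),"gap",round(r['finger_gap'],3),"yawx",np.arctan2(M[1,0],M[0,0]).round(4),"down",M[:,1].round(4))
    for n in names:
        d=eyes.get_image(n); d['eef_pos']=r['eef_pos'];d['eef_rot']=r['eef_rot']
        if n=='wrist':
            T=np.eye(4);T[:3,:3]=M;T[:3,3]=r['eef_pos'];T=T@d['mount'];Ri=T[:3,:3].T
            d['rvec']=R.from_matrix(Ri).as_rotvec();d['tvec']=-Ri@T[:3,3]
        np.savez(f"{n}{tag}.npz",**d); cv2.imwrite(f"pics/{n}{tag}.png",d['img'][:,:,::-1])
E
python3 - <<'E'
from h import *
snap(1,'wrist','scene')
E
```

```text
t 1.82 pos [415.16 194.76 246.48] F [ 1.6 -0.2  0. ] gap -0.003 yawx 1.3992 down [-0.0122  0.0032 -0.9999]
```

View pics/scene1.png

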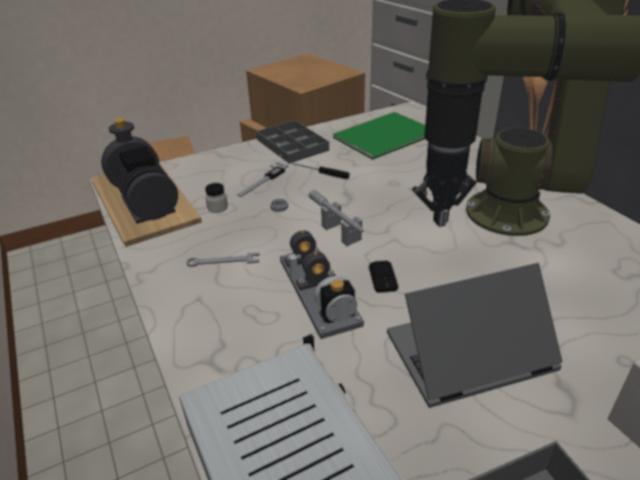

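View pics/wrist1.png

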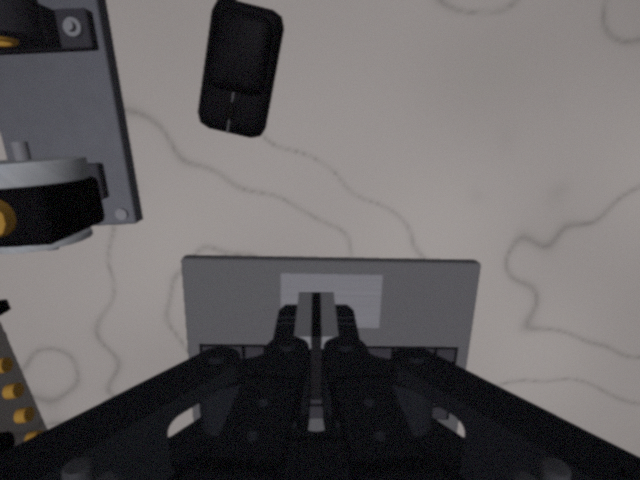

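Call:
{"fn": "jog_arm", "kwargs": {
  "plan": [
    [[0,-0.1,0.8,-2,0],[0,-0.1,1,-2,0],[0,-0.1,1,-2,0],[0,-0.1,1,-1.2,0],[0,0,0.5,0,0]]
  ]
}}

```text
time: 2.33
eef_pos: [410.5, 239.7, 171.4]
eef_rot: [-0.536, -0.454, 0.459, 0.543]
wrist_force: [1.1, 0.3, 0.6]
finger_gap: 0.001
```

Call:
{"fn": "jog_arm", "kwargs": {
  "plan": [
    [[0,0.3,1.6,0,0],[0,0.3,1.6,0,0],[0,0.3,1.6,0,0],[0,0.2,1.2,0,0],[0,0.2,1,0,0]]
  ]
}}

```text
time: 2.75
eef_pos: [425.1, 306.8, 175.4]
eef_rot: [-0.539, -0.452, 0.46, 0.542]
wrist_force: [-3.6, -13.1, 10.6]
finger_gap: -0.001
```

```bash
python3 - <<'E'
from h import *
snap(2,'scene')
E
```

```text
t 2.75 pos [425.1  306.83 175.41] F [ -3.6 -13.1  10.6] gap -0.001 yawx 1.4013 down [-0.0111 -0.0046 -0.9999]
```

View pics/scene2.png

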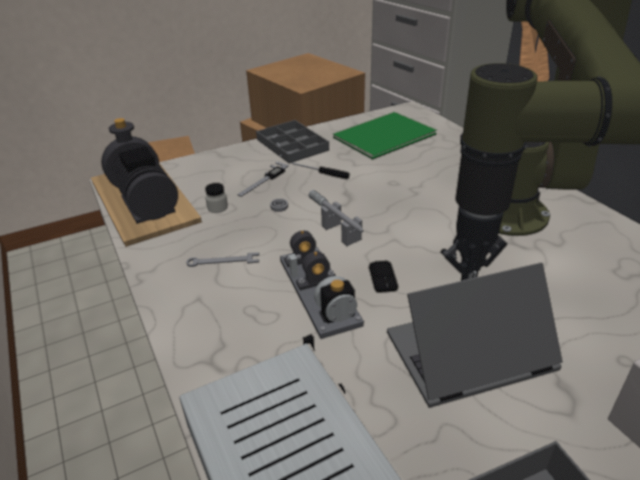

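Call:
{"fn": "jog_arm", "kwargs": {
  "plan": [
    [[0,0.2,1,0.8,0],[0,0.2,1,0.8,0],[0,0.2,1,0.7,0],[0,0.2,1,0.7,0],[0,0.2,1,0.6,0]]
  ]
}}

```text
time: 3.22
eef_pos: [435.9, 353.3, 212.1]
eef_rot: [0.542, 0.446, -0.463, -0.541]
wrist_force: [-0.3, -2.2, -1.6]
finger_gap: 0.005
```

Call:
{"fn": "jog_arm", "kwargs": {
  "plan": [
    [[0,0.2,1.2,0.5,0],[0,0.2,1.2,0.4,0],[0,0.2,1.2,0.3,0],[0,0.2,1.2,0.2,0],[0,0.2,1.2,0.1,0]]
  ]
}}

```text
time: 3.63
eef_pos: [447.1, 410.6, 228.7]
eef_rot: [0.545, 0.442, -0.465, -0.54]
wrist_force: [-0.6, -3.4, -1.0]
finger_gap: -0.001
```

```bash
python3 - <<'E'
from h import *
snap(3,'scene','top')
E
```

```text
t 3.63 pos [447.11 410.56 228.72] F [-0.6 -3.4 -1. ] gap -0.001 yawx 1.3928 down [-0.0213 -0.0259 -0.9994]
```

View pics/scene3.png

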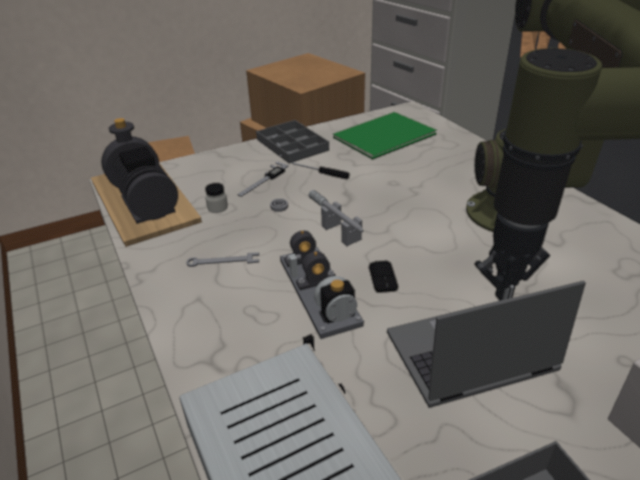

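```bash
cat >> h.py <<'E'
def screen(tag):
    # screen plane from scene depth: points within a slab of hinge frame, above keyboard
    s=load("scene",tag);W=cloud(s); im=s['img'].astype(int)
    hx=np.array([.19,.982,0]);hx/=np.linalg.norm(hx);hy=np.array([-hx[1],hx[0],0]);H=np.array([445.5,438,22])
    D=W-H; a=D@hx;b=D@hy;z=D[...,2]; r=np.hypot(a,z)
    for it in range(3):
        m=(abs(b)<125)&(r>35)&(r<185)&(z>20)&(a>-140)&(a<110)
        if it==0: m&=(np.abs(b)>45)   # away from the gripper
        else: m&=np.abs((W-c)@n)<5
        P=W[m]; 
        if it==0: c=np.median(P,axis=0)
        c=P.mean(0);n=np.linalg.svd(P-c,full_matrices=False)[2][2];n*=np.sign(n[1])
    print("n pts",len(P),"rms",np.std((P-c)@n).round(2),"angle",np.arctan2(np.hypot(n[0],n[1]),n[2]).round(4),"yaw",np.arctan2(n[1],n[0]).round(3))
    # signed offset of hinge from back face
    print("hinge to back face",((c-H)@n).round(1))
E
python3 - <<'E'
from h import *
screen(0);screen(3)
E
```

```text
n pts 10094 rms 1.63 angle 0.8605 yaw 1.379
hinge to back face 2.8
n pts 7700 rms 1.0 angle 1.5162 yaw 1.379
hinge to back face 1.4
```

Call:
{"fn": "jog_arm", "kwargs": {
  "plan": [
    [[0,0.2,1.0,-0.3,0],[0,0.2,1.0,-0.3,0],[0,0.2,1.0,-0.3,0],[0,0.2,1.0,-0.3,0],[0,0.2,1.0,-0.2,0]]
  ]
}}

```text
time: 4.15
eef_pos: [459.4, 461.4, 218.2]
eef_rot: [0.545, 0.443, -0.463, -0.54]
wrist_force: [-1.1, -1.8, 0.5]
finger_gap: 0.003
```

```bash
python3 - <<'E'
from h import *
snap(4,'scene');screen(4)
E
```

```text
t 4.15 pos [459.39 461.37 218.16] F [-1.1 -1.8  0.5] gap 0.003 yawx 1.391 down [-0.0169 -0.0234 -0.9996]
n pts 4758 rms 0.57 angle 1.8059 yaw 1.379
hinge to back face 1.1
```

Call:
{"fn": "jog_arm", "kwargs": {
  "plan": [
    [[0,-0.2,-2,0.3,0],[0,-0.5,-3.5,0.6,0],[0.5,-0.5,-4,0.8,0],[1,0.5,-4,0.9,0],[1,0.8,-4,0.5,0]]
  ]
}}

```text
time: 4.62
eef_pos: [456.8, 292.1, 238.5]
eef_rot: [0.542, 0.443, -0.469, -0.538]
wrist_force: [0.1, 0.4, 0.1]
finger_gap: 0.42
```

Call:
{"fn": "jog_arm", "kwargs": {
  "plan": [
    [[1,1,-4,0.2,0],[1,1,-4,0.2,0],[1,1,-4,0.2,0.01],[1,1,-4,0,0.02],[1,1,-4,0,0.02]]
  ]
}}

```text
time: 5.03
eef_pos: [506.9, 89.1, 245.6]
eef_rot: [0.528, 0.461, -0.482, -0.525]
wrist_force: [1.5, -0.4, 0.2]
finger_gap: 1.004
```

Call:
{"fn": "jog_arm", "kwargs": {
  "plan": [
    [[1,1,-4,0,0],[1,1,-4,0,0],[1,1,-4,0,0],[1,1,-4,0,0],[1,1,-4,0,0]]
  ]
}}

```text
time: 5.45
eef_pos: [558.3, -113.2, 245.1]
eef_rot: [0.527, 0.466, -0.48, -0.524]
wrist_force: [1.1, 1.1, -0.1]
finger_gap: 0.998
```

```bash
python3 - <<'E'
from h import *
snap(5,'scene');screen(5)
E
```

```text
t 5.45 pos [ 558.3  -113.2   245.11] F [ 1.1  1.1 -0.1] gap 0.998 yawx 1.4655 down [-0.0129 -0.0165 -0.9998]
n pts 4652 rms 0.56 angle 1.8156 yaw 1.379
hinge to back face 1.1
```

Call:
{"fn": "jog_arm", "kwargs": {
  "plan": [
    [[1,1,-2.6,0,-0.02],[1,1,-2.4,0,0],[1,0,0,0,0],[1,0,0,0,0],[1,0,0,0,0]]
  ]
}}

```text
time: 5.92
eef_pos: [581.5, -174.6, 240.3]
eef_rot: [0.534, 0.457, -0.472, -0.533]
wrist_force: [1.4, -0.7, -0.9]
finger_gap: 1.002
```

```bash
python3 - <<'E'
from h import *
snap(6,'wrist')
E
```

```text
t 5.92 pos [ 581.48 -174.64  240.31] F [ 1.4 -0.7 -0.9] gap 1.002 yawx 1.4331 down [-0.0158 -0.0156 -0.9998]
```

View pics/wrist6.png

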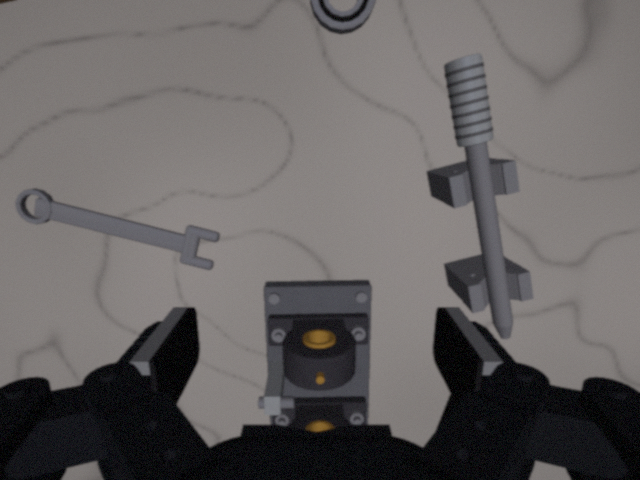

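```bash
python3 - <<'E'
import cv2
im=cv2.imread('pics/wrist6.png')
cv2.imwrite('pics/c4.png',cv2.resize(im[275:440,240:400],None,fx=3.6,fy=3.6,interpolation=cv2.INTER_CUBIC))
cv2.imwrite('pics/c5.png',cv2.resize(im[45:345,420:540],None,fx=2,fy=2,interpolation=cv2.INTER_CUBIC))
E
```

```text
(no output)
```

View pics/c4.png

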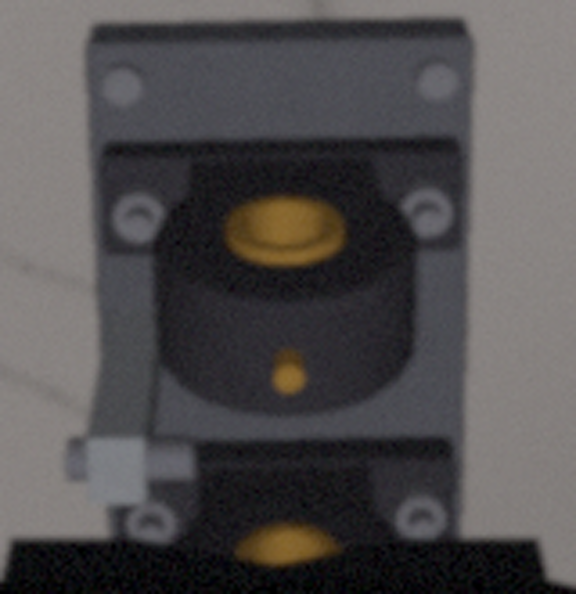

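View pics/c5.png

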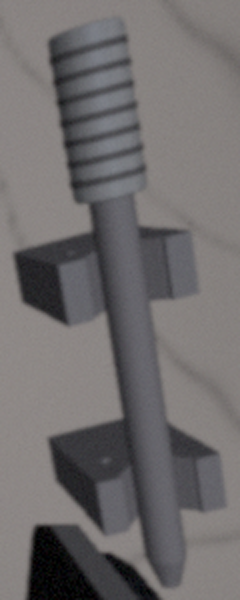

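```bash
cat >> h.py <<'E'
def brass(tag,box,vmax=None):
    d=load('wrist',tag);hsv=cv2.cvtColor(cv2.GaussianBlur(d['img'],(3,3),0),cv2.COLOR_RGB2HSV)
    m=((hsv[...,0]>10)&(hsv[...,0]<32)&(hsv[...,1]>100)&(hsv[...,2]>50)).astype(np.uint8)
    x0,y0,x1,y1=box; k=np.zeros_like(m);k[y0:y1,x0:x1]=m[y0:y1,x0:x1]
    cs,_=cv2.findContours(k,cv2.RETR_EXTERNAL,cv2.CHAIN_APPROX_NONE)
    cs=sorted(cs,key=cv2.contourArea)[::-1]
    return [(cv2.fitEllipse(cv2.convexHull(c)) if len(c)>5 else None,cv2.boundingRect(c)) for c in cs[:3]]
E
python3 - <<'E'
from h import *
d=load('wrist',6)
for e in brass(6,(240,275,400,435)): print(e)
g=cv2.cvtColor(d['img'],cv2.COLOR_RGB2GRAY); 
print(g[250,460:520])
print(g[100,440:500])
print(g[300,478:525])
print(d['depth'][335:345:3,310:330:5], d['depth'][250,485])
E
```

```text
(((318.908447265625, 338.8988037109375), (20.486248016357422, 34.43118667602539), 89.4074935913086), (302, 329, 34, 21))
(((319.2696533203125, 425.9836730957031), (11.754537582397461, 27.37668800354004), 86.12943267822266), (306, 420, 28, 13))
(((319.6795654296875, 378.0356750488281), (9.095837593078613, 12.23962116241455), 1.3022041320800781), (316, 372, 9, 13))
[136 135 137 135 135 137 136 135 135 136 135 133 136 132 135 132 135 135
 134 130 111  82  58  57  62  67  76  81  84  91  94  95  97  98 101 100
 100 102 102  98  97  96 106 119 130 132 133 136 131 134 134 131 131 133
 130 131 130 131 130 132]
[134 136 135 135 132 135 136 131 122  96  70  58  60  66  70  77  84  83
  87  93  98 102 100 106 107 110 110 108 109 103 103  96  90  88  84  85
  81  80  81  82  83  89  94  95  99  99 102 103 116 125 131 132 134 131
 132 130 133 130 130 131]
[100 102  99 100 100  92  88  85  88  85  70  55  53  57  60  66  75  78
  85  91  93  95  96  99 102 103 101 103 100  97  94  98 112 122 123 121
 121 118 117 114 110 102  93  94 101 109 113]
[[329.36456 332.6109  332.28336 329.6937 ]
 [328.51886 332.41092 332.83115 330.43665]
 [316.15012 332.67422 333.3591  330.8854 ]
 [311.14832 310.7208  311.17273 309.20734]] 312.65427
```

```bash
cat >> h.py <<'E'
def edges(g,v,uc,hw,side=14):
    row=cv2.GaussianBlur(g,(3,3),0)[v].astype(float); gr=np.diff(row)
    o=[]
    for s,sg in ((-1,-1),(1,1)):
        a=int(uc+s*hw-side/2); seg=gr[a:a+side]*sg; w=np.clip(seg,0,None); k=w.argmax(); lo=max(k-2,0); ww=w[lo:k+3]
        o.append(a+0.5+(np.arange(lo,lo+len(ww))*ww).sum()/ww.sum())
    return o
E
python3 - <<'E'
from h import *
d=load('wrist',6);g=cv2.cvtColor(d['img'],cv2.COLOR_RGB2GRAY)
P=[]
for v in [60,75,90,105,120,135]:
    l,r=edges(g,v,464+(v-60)*.15+2,20,12); p=ray(d,(l+r)/2,v,56);P.append(p);print(v,round(l,1),round(r,1),p.round(1))
Q=[]
for v in [206,212,218,224,230,236,242,248,254]:
    l,r=edges(g,v,491.5+(v-250)*.145,11,10); p=ray(d,(l+r)/2,v,56);Q.append(p);print(v,round(l,1),round(r,1),p.round(1))
A=np.array(P+Q); c=A.mean(0);dr=np.linalg.svd(A-c)[2][0];dr*=np.sign(dr[1]);print(c,dr,"yaw",np.arctan2(dr[1],dr[0]), "res",np.abs((A-c)@np.array([dr[1],-dr[0],0])).max())
for nm,v in [("hend",54.),("hfront",144),("nose",337)]:
    u=np.interp(v,[60,135,250],[466,477.3,491.6]); p=ray(d,u,v,56)
    print(nm,p.round(1),((p-c)@dr).round(1))
for u,v in [(318.9,338.9),(319,426)]: print("mouth",ray(d,u,v,68).round(1))
print("oil top",ray(d,319.6,378,98).round(1))
E
```

```text
60 450.6 483.0 [ 456.5 -277.9   56. ]
75 444.4 485.3 [ 458.3 -268.2   56. ]
90 447.3 487.0 [ 457.1 -257.9   56. ]
105 449.6 489.8 [ 455.6 -247.3   56. ]
120 452.2 490.9 [ 454.6 -236.6   56. ]
135 454.6 493.5 [ 453.2 -225.7   56. ]
206 473.4 496.4 [ 446.6 -171.    56. ]
212 474.3 497.6 [ 445.9 -166.1   56. ]
218 475.3 497.9 [ 445.6 -161.3   56. ]
224 476.3 498.6 [ 445.  -156.3   56. ]
230 477.2 499.7 [ 444.3 -151.4   56. ]
236 478.2 500.7 [ 443.7 -146.3   56. ]
242 479.2 501.5 [ 443.1 -141.3   56. ]
248 480.2 502.5 [ 442.4 -136.2   56. ]
254 480.5 503.4 [ 442.1 -131.1   56. ]
[ 448.9409669  -191.63532446   56.        ] [-1.12341092e-01  9.93669703e-01 -8.09138825e-17] yaw 1.6833750718234346 res 2.156149008955218
hend [ 456.9 -281.9   56. ] -90.6
hfront [ 450.2 -218.7   56. ] -27.1
nose [444.1 -56.9  56. ] 134.5
mouth [589.2 -82.9  68. ]
mouth [600.4   0.   68. ]
oil top [591.5 -67.   98. ]
```

```bash
python3 - <<'E'
from h import *
d=load('wrist',6);g=cv2.GaussianBlur(cv2.cvtColor(d['img'],cv2.COLOR_RGB2GRAY),(3,3),0).astype(float)
def e(v,a,b,sg):
    w=np.clip(np.diff(g[v,a:b])*sg,0,None);k=w.argmax();lo=max(k-2,0);ww=w[lo:k+3];return a+.5+(np.arange(lo,lo+len(ww))*ww).sum()/ww.sum()
for side,a,b,sg,rows in (("R",360,380,1,range(290,412,6)),("L",258,275,-1,range(290,380,6))):
    P=np.array([ray(d,e(v,a,b,sg),v,18) for v in rows]); k=np.polyfit(P[:,1],P[:,0],1); r=P[:,0]-np.polyval(k,P[:,1]); ok=abs(r)<1.2;k=np.polyfit(P[ok,1],P[ok,0],1)
    print(side,"slope",k.round(4),"yaw",np.pi/2-np.arctan(k[0]),"x at y=-80",np.polyval(k,-80),ok.sum(),len(P))
# top camera plate edges
t=load('top');G=cv2.GaussianBlur(cv2.cvtColor(t['img'],cv2.COLOR_RGB2GRAY),(3,3),0).astype(float)
def ec(u,a,b,sg):
    w=np.clip(np.diff(G[a:b,u])*sg,0,None);k=w.argmax();lo=max(k-2,0);ww=w[lo:k+3];return a+.5+(np.arange(lo,lo+len(ww))*ww).sum()/ww.sum()
P=np.array([ray(t,u,ec(u,230,255,1),0) for u in range(240,340,5)]);k=np.polyfit(P[:,1],P[:,0],1);r=P[:,0]-np.polyval(k,P[:,1]);ok=abs(r)<1.5;k=np.polyfit(P[ok,1],P[ok,0],1);print("top near edge yaw",np.pi/2-np.arctan(k[0]),ok.sum())
E
```

```text
R slope [1.278000e-01 5.499614e+02] yaw 1.4437195943360293 x at y=-80 539.7402257538613 21 21
L slope [1.258000e-01 6.498418e+02] yaw 1.4456194102295183 x at y=-80 639.7750290573828 15 15
top near edge yaw 1.4466788705304165 20
```

Call:
{"fn": "jog_arm", "kwargs": {
  "plan": [
    [[1,-2.5,-1.4,-1.2,0.05],[1,-2.5,-1.4,-1.2,0.05],[1,-2.5,-1.4,-1.2,0.05],[1,-2.5,-1.4,-1.2,0.05],[1,-2.0,-1.2,-1,0.05]]
  ]
}}

```text
time: 6.38
eef_pos: [461.7, -236.7, 180.8]
eef_rot: [-0.468, -0.526, 0.539, 0.463]
wrist_force: [0.1, -0.3, -0.0]
finger_gap: 1.001
```

Call:
{"fn": "jog_arm", "kwargs": {
  "plan": [
    [[1,0,0,0,0],[1,0,0,0,0],[1,0,0,0,0],[1,0,0,0,0],[1,0,0,0,0]]
  ]
}}

```text
time: 6.8
eef_pos: [459.9, -234.1, 180.9]
eef_rot: [-0.467, -0.529, 0.539, 0.461]
wrist_force: [-0.0, 1.0, 0.4]
finger_gap: 1.002
```

```bash
python3 - <<'E'
from h import *
snap(7,'wrist')
E
```

```text
t 6.8 pos [ 459.87 -234.09  180.91] F [-0.   1.   0.4] gap 1.002 yawx 1.7111 down [-0.003  -0.0169 -0.9999]
```

View pics/wrist7.png

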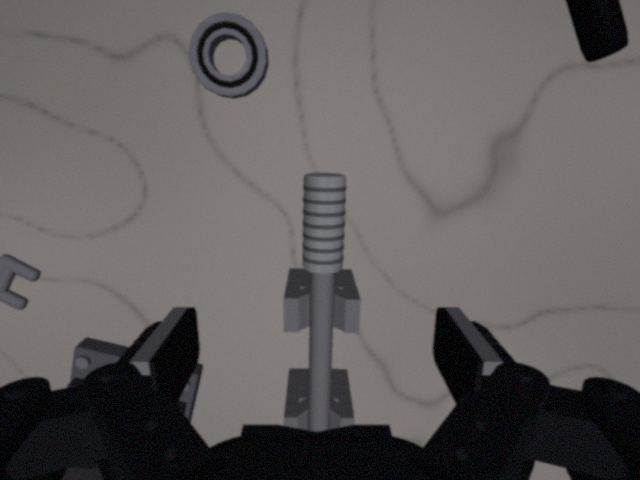

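```bash
cat >> h.py <<'E'
def barline(tag,rows_h,uh,rows_r,ur,z=56):
    d=load('wrist',tag);g=cv2.cvtColor(d['img'],cv2.COLOR_RGB2GRAY);P=[]
    for rows,f,hw in ((rows_h,uh,20),(rows_r,ur,11)):
        for v in rows:
            l,r=edges(g,v,f(v),hw,12); P.append(ray(d,(l+r)/2,v,z)); print(v,round(l,1),round(r,1),P[-1].round(1))
    P=np.array(P);k=np.polyfit(P[:,1],P[:,0],1);r=P[:,0]-np.polyval(k,P[:,1]);ok=abs(r)<.8;k=np.polyfit(P[ok,1],P[ok,0],1)
    print("yaw",np.pi/2-np.arctan(k[0]),"used",ok.sum(),len(P)); return k
E
python3 - <<'E'
from h import *
d=load('wrist',7)
k=barline(7,range(180,268,8),lambda v:324-(v-220)*.02,range(338,366,5),lambda v:320.5-(v-350)*.05)
print("x at y=-245",np.polyval(k,-245))
print("hend",ray(d,324,174,56),"hfront",ray(d,322,268,56))
E
```

```text
180 302.9 345.8 [ 459.8 -275.8   56. ]
188 302.8 345.8 [ 459.2 -271.    56. ]
196 302.6 345.5 [ 458.6 -266.1   56. ]
204 302.8 344.7 [ 458.1 -261.1   56. ]
212 302.5 345.0 [ 457.3 -256.2   56. ]
220 302.1 344.6 [ 456.8 -251.1   56. ]
228 302.5 343.7 [ 456.2 -246.    56. ]
236 302.4 343.9 [ 455.5 -240.8   56. ]
244 301.7 343.8 [ 455.  -235.6   56. ]
252 302.0 342.9 [ 454.4 -230.3   56. ]
260 302.5 342.6 [ 453.5 -225.    56. ]
338 308.5 332.5 [ 446.9 -169.8   56. ]
343 308.4 332.3 [ 446.5 -166.    56. ]
348 308.4 331.9 [ 446.  -162.2   56. ]
353 308.2 331.8 [ 445.6 -158.4   56. ]
358 308.1 331.8 [ 445.1 -154.6   56. ]
363 308.2 331.5 [ 444.6 -150.7   56. ]
yaw 1.6913757619524015 used 17 17
x at y=-245 456.056951256078
hend [ 460.57129682 -279.3886585    56.        ] hfront [ 453.11141905 -219.58815996   56.        ]
```

Call:
{"fn": "jog_arm", "kwargs": {
  "plan": [
    [[1,-0.1,-0.2,-2,-0.02],[1,-0.1,-0.2,-2,0],[1,-0.1,-0.2,-2,0],[1,-0.1,-0.2,-2,0],[1,0,0,-1,0]]
  ]
}}

```text
time: 7.27
eef_pos: [460.9, -241.1, 92.7]
eef_rot: [-0.475, -0.526, 0.533, 0.462]
wrist_force: [-0.5, -0.7, -0.5]
finger_gap: 1.0
```

Call:
{"fn": "jog_arm", "kwargs": {
  "plan": [
    [[1,0,0,-1,0],[1,0,0,-0.5,0],[1,0,0,0,0],[1,0,0,0,0],[1,0,0,0,0]]
  ]
}}

```text
time: 7.68
eef_pos: [461.8, -240.3, 76.1]
eef_rot: [-0.474, -0.526, 0.534, 0.463]
wrist_force: [-0.8, 0.3, 0.3]
finger_gap: 1.001
```

```bash
python3 - <<'E'
from h import *
snap(8)
E
```

```text
t 7.68 pos [ 461.81 -240.34   76.08] F [-0.8  0.3  0.3] gap 1.001 yawx 1.6943 down [ 0.0038 -0.0194 -0.9998]
```

Call:
{"fn": "jog_arm", "kwargs": {
  "plan": [
    [[1,-0.3,-0.2,-0.5,0],[1,-0.2,-0.1,-0.5,0],[1,-0.1,0,-0.4,0],[1,0,0,0,0],[1,0,0,0,0]]
  ]
}}

```text
time: 8.1
eef_pos: [456.6, -244.0, 63.6]
eef_rot: [-0.475, -0.526, 0.533, 0.461]
wrist_force: [0.4, -0.4, -0.0]
finger_gap: 0.999
```

```bash
python3 - <<'E'
from h import *
snap(9)
E
```

```text
t 8.1 pos [ 456.63 -244.02   63.57] F [ 0.4 -0.4 -0. ] gap 0.999 yawx 1.6943 down [ 0.0086 -0.0205 -0.9998]
```

Call:
{"fn": "jog_arm", "kwargs": {
  "plan": [
    [[0.8,-0.08,0,-0.15,0],[0.6,0,0,0,0],[0.4,0,0,0,0],[0.2,0,0,0,0],[0,0,0,0,0]]
  ],
  "force": 30
}}

```text
time: 8.52
eef_pos: [455.9, -244.1, 62.3]
eef_rot: [-0.475, -0.527, 0.533, 0.461]
wrist_force: [2.2, -0.0, 0.1]
finger_gap: 0.303
```

Call:
{"fn": "jog_arm", "kwargs": {
  "plan": [
    [[0,0,0,0,0],[0,0,0,0,0],[0,0,0,0,0],[0,0,0,0,0],[0,0,0,0,0]]
  ]
}}

```text
time: 8.93
eef_pos: [456.0, -244.1, 62.4]
eef_rot: [-0.475, -0.527, 0.533, 0.461]
wrist_force: [-0.5, -0.5, 0.5]
finger_gap: 0.291
```

```bash
python3 - <<'E'
from h import *
snap(10,'wrist')
E
```

```text
t 8.93 pos [ 455.99 -244.11   62.41] F [-0.5 -0.5  0.5] gap 0.291 yawx 1.6942 down [ 0.0092 -0.0207 -0.9997]
```

View pics/wrist10.png

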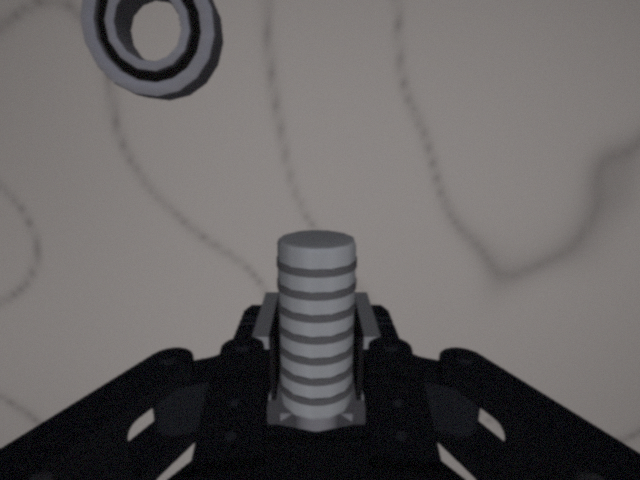

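Call:
{"fn": "jog_arm", "kwargs": {
  "plan": [
    [[0,0,0,0,0],[0,0,0,0,0],[0,0,0,0.5,0],[0,0,0,1.5,0],[0,0,0,2,0]]
  ],
  "force": 110
}}

```text
time: 9.4
eef_pos: [453.0, -243.1, 98.6]
eef_rot: [-0.472, -0.525, 0.534, 0.464]
wrist_force: [1.5, 0.1, -0.8]
finger_gap: 0.27
```

Call:
{"fn": "jog_arm", "kwargs": {
  "plan": [
    [[0,0,0,2,0],[0,1,0,1,0],[0,1.5,-0.5,0,-0.03],[0,1.5,-0.6,0,-0.03],[0,1.5,-0.6,0,-0.03]]
  ]
}}

```text
time: 9.82
eef_pos: [509.7, -260.6, 137.1]
eef_rot: [-0.498, -0.504, 0.511, 0.486]
wrist_force: [-0.1, 1.1, -1.6]
finger_gap: 0.27
```

```bash
python3 - <<'E'
from h import *
snap(11,'scene')
E
```

```text
t 9.82 pos [ 509.67 -260.61  137.08] F [-0.1  1.1 -1.6] gap 0.27 yawx 1.602 down [ 0.006  -0.0198 -0.9998]
```

View pics/scene11.png

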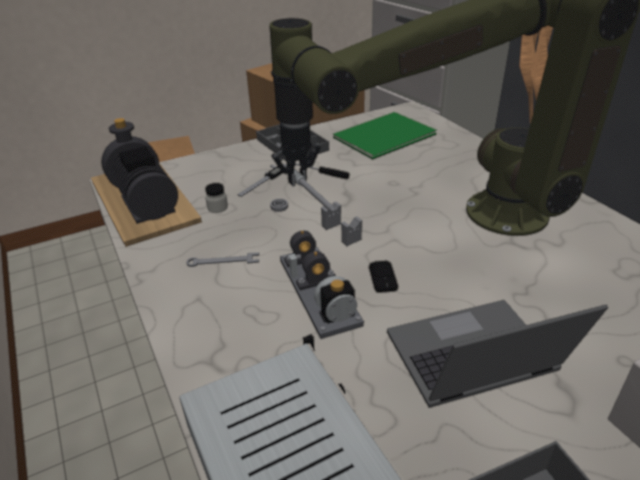

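Call:
{"fn": "jog_arm", "kwargs": {
  "plan": [
    [[0,1.2,-0.7,0,-0.05],[0,1.2,-0.7,0,-0.05],[0,1.2,-0.7,0,-0.05],[0,0.9,-0.7,0,0],[0,0,0,0,0]]
  ]
}}

```text
time: 10.28
eef_pos: [558.6, -290.5, 135.5]
eef_rot: [0.536, 0.462, -0.472, -0.526]
wrist_force: [0.1, 1.1, -2.4]
finger_gap: 0.275
```

Call:
{"fn": "jog_arm", "kwargs": {
  "plan": [
    [[0,0,0,-1,0],[0,0,0,-1,0],[0,0,0,-1,0],[0,0,0,0,0],[0,0,0,0,0]]
  ]
}}

```text
time: 10.7
eef_pos: [556.3, -289.2, 100.6]
eef_rot: [0.535, 0.462, -0.472, -0.527]
wrist_force: [-0.9, -0.1, 0.1]
finger_gap: 0.272
```

```bash
cat >> h.py <<'E'
def off(P,yaw,yb=1.4445,nose=189.5,M0=np.array([589.3,-82.9])):
    # nose position wrt mouth from tcp & bar yaw
    n=P[:2]+nose*np.array([np.cos(yaw),np.sin(yaw)])-M0
    a=np.array([np.cos(yb),np.sin(yb)]);x=np.array([a[1],-a[0]])
    t=P[:2]-M0
    print("nose along",(n@a).round(1),"lat(+x)",(n@x).round(2),"tcp lat",(t@x).round(2),"dyaw",round(yaw-yb,4),"dz",(P[2]-74.4).round(2))
E
python3 - <<'E'
from h import *
snap(12,'top','wrist','scene')
r=load('wrist',12);M=R.from_quat(r['eef_rot']).as_matrix();off(r['eef_pos'],np.arctan2(M[1,0],M[0,0])-.003)
a=np.array([.126,.992]);print("pitch",M[:2,1]@a)
im=cv2.imread('pics/top12.png');cv2.imwrite('pics/c6.png',cv2.resize(im[150:310,215:435],None,fx=3.6,fy=3.6,interpolation=cv2.INTER_CUBIC))
im=cv2.imread('pics/scene12.png');cv2.imwrite('pics/c7.png',cv2.resize(im[130:330,200:420],None,fx=3,fy=3,interpolation=cv2.INTER_CUBIC))
E
```

```text
t 10.7 pos [ 556.26 -289.23  100.56] F [-0.9 -0.1  0.1] gap 0.272 yawx 1.443 down [-0.004  -0.0183 -0.9998]
nose along -19.4 lat(+x) -5.94 tcp lat -6.79 dyaw -0.0045 dz 26.16
pitch -0.018667579793847467
```

View pics/c6.png

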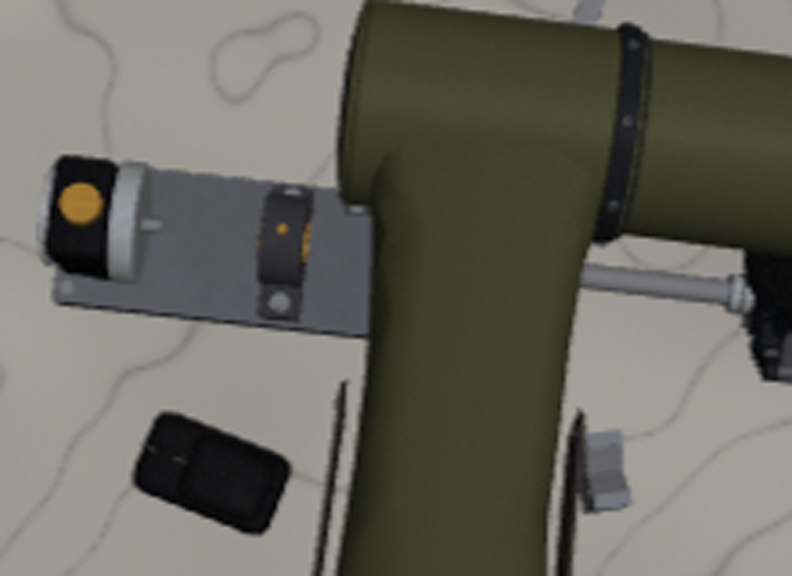

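View pics/c7.png

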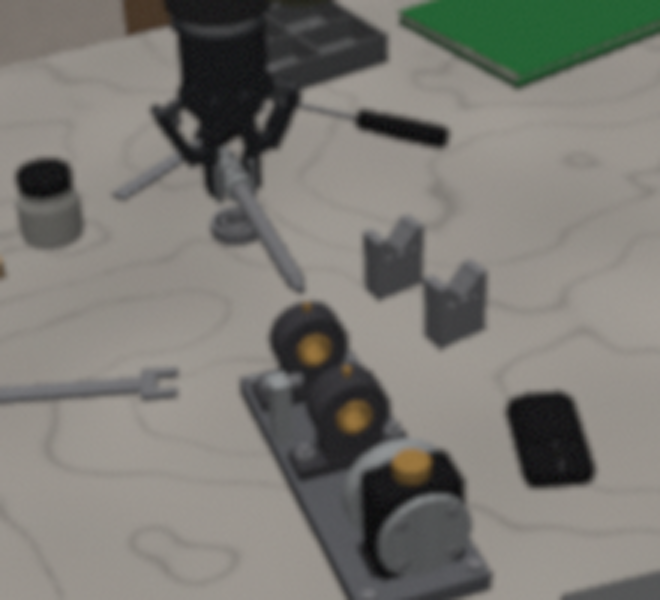

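View pics/wrist12.png

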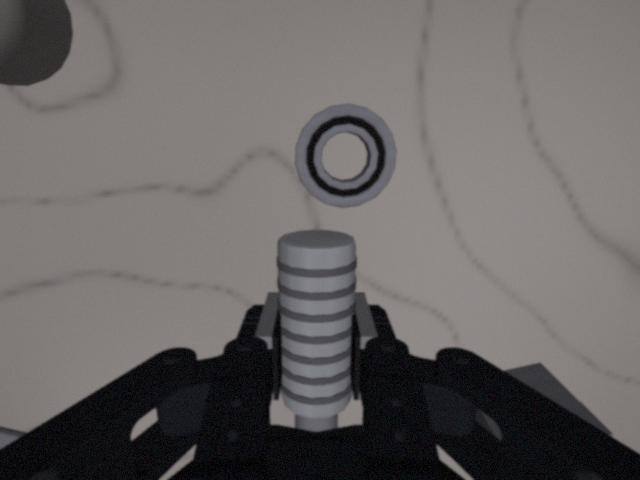

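```bash
python3 - <<'E'
from h import *
for t in (10,12):
    d=load('wrist',t);g=cv2.cvtColor(d['img'],cv2.COLOR_RGB2GRAY)
    M=d['mount'];C=M[:3,3];P=[]
    for v in range(250,292,4):
        l,r=edges(g,v,317,38.5,10)
        q=M[:3,:3]@np.array([((l+r)/2-d['cx'])/d['fx'],(v-d['cy'])/d['fy'],1]); P.append(C+q*(6-C[1])/q[1])
    P=np.array(P);k=np.polyfit(P[:,0],P[:,2],1);print(t,"slope z/x",k.round(4),P[0].round(1),P[-1].round(1), "res",np.std(P[:,2]-np.polyval(k,P[:,0])).round(3))
    # rod ahead of handle
    if t==12:
        for v in (416,420,424): print(v, edges(g,v,316,22,14))
    # rear face bottom edge rows
    print([int(np.argmax(np.diff(cv2.GaussianBlur(g,(5,5),0)[225:245,u].astype(int))))+225 for u in (300,316,332)])
E
```

```text
10 slope z/x [-0.0002  0.1114] [-31.3   6.    0.1] [-17.3   6.    0.1] res 0.039
[243, 233, 225]
12 slope z/x [-0.0004  0.2486] [-31.4   6.    0.3] [-17.3   6.    0.3] res 0.033
416 [np.float64(294.1727272727273), np.float64(337.60169491525426)]
420 [np.float64(294.28333333333336), np.float64(337.4)]
424 [np.float64(294.26666666666665), np.float64(337.35483870967744)]
[243, 234, 239]
```

Call:
{"fn": "jog_arm", "kwargs": {
  "plan": [
    [[0,0.3,0,-0.8,0],[0,0.3,0,-0.8,0],[0,0.2,0,-0.6,0],[0,0,0,0,0],[0,0,0,0,0]]
  ]
}}

```text
time: 11.27
eef_pos: [566.5, -289.4, 78.8]
eef_rot: [0.536, 0.463, -0.472, -0.526]
wrist_force: [0.5, -1.2, -0.9]
finger_gap: 0.275
```

```bash
cat >> h.py <<'E'
def st():
    from plant import manip
    r=manip.read_state();M=R.from_quat(r['eef_rot']).as_matrix();yaw=np.arctan2(M[1,0],M[0,0])
    s=M[:2,1]@np.array([.126,.992])+.0217
    print("t",round(r['time'],2),"pos",r['eef_pos'].round(2),"F",r['wrist_force'].round(1),"mom",r['moment'].round(2),"gap",round(r['finger_gap'],3),"yaw",yaw.round(4),"slope",s.round(4))
    off(r['eef_pos'],yaw,1.4455); print("nose z err",(r['eef_pos'][2]-74.4+189.5*s).round(2))
E
python3 -c "
from h import *
st()"
```

```text
t 11.27 pos [ 566.45 -289.4    78.79] F [ 0.5 -1.2 -0.9] mom [-0.05  0.02 -0.02] gap 0.275 yaw 1.4433 slope 0.0026
nose along -18.2 lat(+x) 3.56 tcp lat 3.14 dyaw -0.0022 dz 4.39
nose z err 4.87
```

Call:
{"fn": "jog_arm", "kwargs": {
  "plan": [
    [[0,-0.3,0,-0.45,0.002],[0,0,0,0,0],[0,0,0,0,0],[0,0,0,0,0],[0,0,0,0,0]]
  ]
}}

```text
time: 11.68
eef_pos: [563.0, -289.5, 73.8]
eef_rot: [0.535, 0.463, -0.472, -0.525]
wrist_force: [-0.5, 0.8, -0.6]
finger_gap: 0.271
```

```bash
python3 -c "
from h import *
st()"
```

```text
t 11.68 pos [ 563.02 -289.53   73.78] F [-0.5  0.8 -0.6] mom [-0.06  0.01  0.01] gap 0.271 yaw 1.4454 slope 0.0024
nose along -18.8 lat(+x) -0.23 tcp lat -0.25 dyaw -0.0001 dz -0.62
nose z err -0.16
```

Call:
{"fn": "jog_arm", "kwargs": {
  "plan": [
    [[0,0.08,0.5,0.01,0],[0,0.07,0.5,0.01,0],[0,0.06,0.4,0,0],[0,0,0,0,0],[0,0,0,0,0]]
  ]
}}

```text
time: 12.1
eef_pos: [565.8, -273.9, 75.0]
eef_rot: [0.536, 0.464, -0.472, -0.525]
wrist_force: [-1.1, 0.2, -1.2]
finger_gap: 0.272
```

```bash
python3 -c "
from h import *
st();snap(13,'scene')
im=cv2.imread('pics/scene13.png');cv2.imwrite('pics/c8.png',cv2.resize(im[170:330,240:400],None,fx=3.7,fy=3.7,interpolation=cv2.INTER_CUBIC))"
```

```text
t 12.1 pos [ 565.78 -273.85   74.97] F [-1.1  0.2 -1.2] mom [-0.04  0.03  0.05] gap 0.272 yaw 1.4456 slope 0.0023
nose along -2.9 lat(+x) 0.51 tcp lat 0.53 dyaw 0.0001 dz 0.57
nose z err 1.01
t 12.1 pos [ 565.78 -273.85   74.97] F [-1.1  0.2 -1.2] gap 0.272 yawx 1.4456 down [ 0.0015 -0.0197 -0.9998]
```

View pics/c8.png

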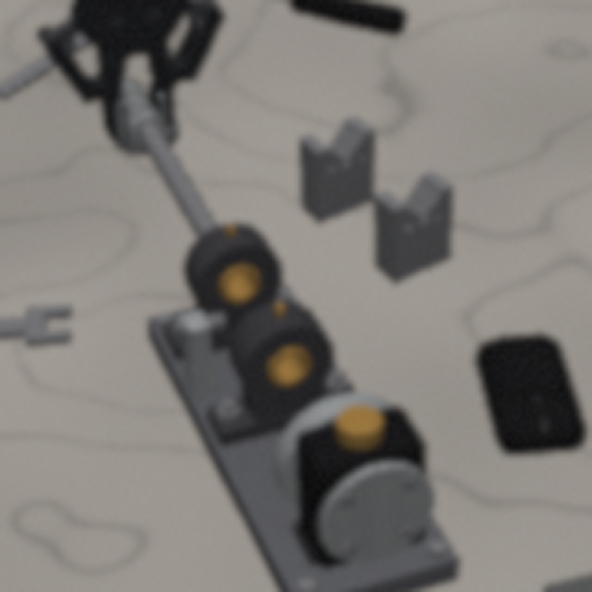

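Call:
{"fn": "jog_arm", "kwargs": {
  "plan": [
    [[0,-0.04,0,-0.1,0],[0,0.04,0.4,-0.04,0],[0,0.04,0.4,-0.04,0],[0,0.05,0.4,-0.03,0],[0,0,0,0,0]]
  ]
}}

```text
time: 12.57
eef_pos: [566.7, -261.0, 72.6]
eef_rot: [0.536, 0.463, -0.472, -0.525]
wrist_force: [-0.2, 0.1, -1.0]
finger_gap: 0.276
```

```bash
python3 -c "
from h import *
st()"
```

```text
t 12.57 pos [ 566.67 -260.98   72.59] F [-0.2  0.1 -1. ] mom [-0.03 -0.05 -0.  ] gap 0.276 yaw 1.4449 slope 0.0024
nose along 10.0 lat(+x) -0.08 tcp lat -0.19 dyaw -0.0006 dz -1.81
nose z err -1.35
```

Call:
{"fn": "jog_arm", "kwargs": {
  "plan": [
    [[0,0,0,0.12,0],[0,0.06,0.4,0,0],[0,0.06,0.4,0,0],[0,0.04,0.3,0,0],[0,0,0,0,0]]
  ]
}}

```text
time: 12.98
eef_pos: [568.5, -248.6, 74.0]
eef_rot: [0.536, 0.463, -0.472, -0.525]
wrist_force: [-0.0, 0.5, -1.2]
finger_gap: 0.271
```

```bash
python3 -c "
from h import *
st()"
```

```text
t 12.98 pos [ 568.5  -248.61   73.98] F [-0.   0.5 -1.2] mom [-0.04 -0.03  0.01] gap 0.271 yaw 1.4452 slope 0.0024
nose along 22.5 lat(+x) 0.12 tcp lat 0.07 dyaw -0.0003 dz -0.42
nose z err 0.03
```

Call:
{"fn": "jog_arm", "kwargs": {
  "plan": [
    [[0,0.05,0.4,0,0],[0,0.05,0.4,0,0],[0,0.05,0.4,0,0],[0,0.05,0.4,0,0],[0,0,0,0,0]]
  ]
}}

```text
time: 13.4
eef_pos: [570.7, -230.8, 74.0]
eef_rot: [0.536, 0.463, -0.472, -0.525]
wrist_force: [-0.3, -0.4, -1.1]
finger_gap: 0.272
```

```bash
python3 -c "
from h import *
st()"
```

```text
t 13.4 pos [ 570.7  -230.76   73.95] F [-0.3 -0.4 -1.1] mom [-0.07 -0.02 -0.05] gap 0.272 yaw 1.4453 slope 0.0024
nose along 40.5 lat(+x) 0.07 tcp lat 0.03 dyaw -0.0002 dz -0.45
nose z err 0.01
```

Call:
{"fn": "jog_arm", "kwargs": {
  "plan": [
    [[0,0.05,0.4,0,0],[0,0.05,0.4,0,0],[0,0.05,0.4,0,0],[0,0.05,0.4,0,0],[0,0,0,0,0]]
  ]
}}

```text
time: 13.82
eef_pos: [572.9, -212.9, 74.0]
eef_rot: [0.536, 0.464, -0.472, -0.525]
wrist_force: [-0.2, -0.2, -2.1]
finger_gap: 0.268
```

Call:
{"fn": "jog_arm", "kwargs": {
  "plan": [
    [[0,0.05,0.4,0,0],[0,0.05,0.4,0,0],[0,0.05,0.4,0,0],[0,0.05,0.4,0,0],[0,0,0,0,0]]
  ]
}}

```text
time: 14.23
eef_pos: [575.1, -195.1, 74.0]
eef_rot: [0.536, 0.464, -0.472, -0.525]
wrist_force: [-0.3, -0.4, -1.0]
finger_gap: 0.273
```

```bash
python3 -c "
from h import *
st();snap(14,'top','scene')
im=cv2.imread('pics/scene14.png');a=cv2.resize(im[170:330,240:400],None,fx=2.5,fy=2.5,interpolation=cv2.INTER_CUBIC)
im=cv2.imread('pics/top14.png');b=cv2.resize(im[170:330,215:375],None,fx=2.5,fy=2.5,interpolation=cv2.INTER_CUBIC);cv2.imwrite('pics/c9.png',np.hstack([a,b]))"
```

```text
t 14.23 pos [ 575.14 -195.1    74.  ] F [-0.3 -0.4 -1. ] mom [-0.07  0.04 -0.04] gap 0.273 yaw 1.4454 slope 0.0025
nose along 76.4 lat(+x) -0.01 tcp lat -0.03 dyaw -0.0001 dz -0.4
nose z err 0.07
t 14.23 pos [ 575.14 -195.1    74.  ] F [-0.3 -0.4 -1. ] gap 0.273 yawx 1.4454 down [ 0.0016 -0.0196 -0.9998]
```

View pics/c9.png

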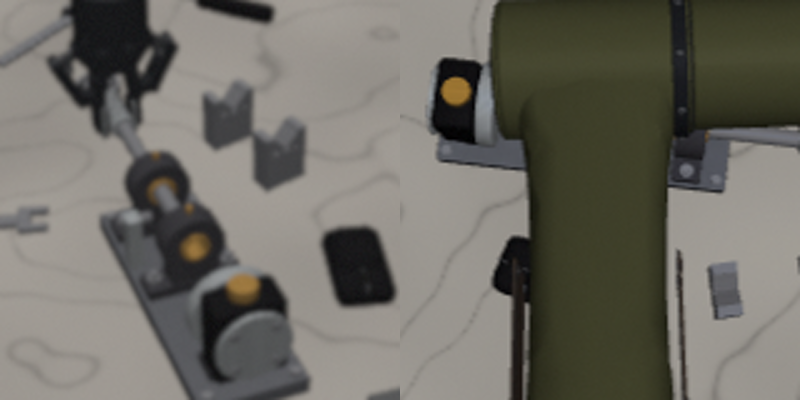

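Call:
{"fn": "jog_arm", "kwargs": {
  "plan": [
    [[0,0.05,0.4,0,0],[0,0.05,0.4,0,0],[0,0.05,0.4,0,0],[0,0.05,0.4,0,0],[0,0,0,0,0]]
  ]
}}

```text
time: 14.75
eef_pos: [577.1, -178.5, 73.9]
eef_rot: [0.536, 0.463, -0.472, -0.525]
wrist_force: [0.2, -0.6, -2.0]
finger_gap: 0.276
```

```bash
python3 -c "
from h import *
st()"
```

```text
t 14.75 pos [ 577.09 -178.52   73.92] F [ 0.2 -0.6 -2. ] mom [ 0.04  0.01 -0.05] gap 0.276 yaw 1.4443 slope 0.0022
nose along 93.1 lat(+x) 0.07 tcp lat -0.17 dyaw -0.0012 dz -0.48
nose z err -0.06
```

Call:
{"fn": "jog_arm", "kwargs": {
  "plan": [
    [[0,0.06,0.3,0,0],[0,0.05,0.4,0,0],[0,0.05,0.4,0,0],[0,0.05,0.3,0,0],[0,0,0,0,0]]
  ]
}}

```text
time: 15.17
eef_pos: [579.5, -162.7, 74.0]
eef_rot: [0.536, 0.463, -0.472, -0.525]
wrist_force: [0.1, 0.3, -1.3]
finger_gap: 0.274
```

```bash
python3 -c "
from h import *
st()"
```

```text
t 15.17 pos [ 579.45 -162.73   73.96] F [ 0.1  0.3 -1.3] mom [-0.08 -0.02 -0.01] gap 0.274 yaw 1.4446 slope 0.0023
nose along 109.1 lat(+x) 0.38 tcp lat 0.2 dyaw -0.0009 dz -0.44
nose z err -0.0
```

Call:
{"fn": "jog_arm", "kwargs": {
  "plan": [
    [[0,0.02,0.3,0,0],[0,0.04,0.4,0,0],[0,0.05,0.4,0,0],[0,0.04,0.3,0,0],[0,0,0,0,0]]
  ]
}}

```text
time: 15.58
eef_pos: [581.1, -147.2, 73.9]
eef_rot: [0.536, 0.463, -0.472, -0.525]
wrist_force: [-0.1, 0.3, -0.1]
finger_gap: 0.271
```

```bash
python3 -c "
from h import *
st()"
```

```text
t 15.58 pos [ 581.08 -147.22   73.94] F [-0.1  0.3 -0.1] mom [-0.05 -0.01  0.03] gap 0.271 yaw 1.4445 slope 0.0022
nose along 124.7 lat(+x) 0.07 tcp lat -0.12 dyaw -0.001 dz -0.46
nose z err -0.04
```

Call:
{"fn": "jog_arm", "kwargs": {
  "plan": [
    [[0,0.05,0.4,0,0],[0,0.05,0.4,0,0],[0,0.05,0.4,0,0],[0,0.04,0.3,0,0],[0,0,0,0,0]]
  ]
}}

```text
time: 16.0
eef_pos: [583.2, -130.5, 74.0]
eef_rot: [0.536, 0.463, -0.472, -0.525]
wrist_force: [0.1, 0.0, -1.5]
finger_gap: 0.276
```

```bash
python3 -c "
from h import *
st();snap(15,'top','scene');screen(15)
im=cv2.imread('pics/scene15.png');a=cv2.resize(im[220:330,270:380],None,fx=5,fy=5,interpolation=cv2.INTER_CUBIC);cv2.imwrite('pics/c10.png',a)"
```

```text
t 16.0 pos [ 583.22 -130.48   73.99] F [ 0.1  0.  -1.5] mom [-0.06 -0.01  0.02] gap 0.276 yaw 1.4447 slope 0.0023
nose along 141.5 lat(+x) 0.07 tcp lat -0.09 dyaw -0.0008 dz -0.41
nose z err 0.01
t 16.0 pos [ 583.22 -130.48   73.99] F [ 0.1  0.  -1.5] gap 0.276 yawx 1.4447 down [ 0.0015 -0.0198 -0.9998]
n pts 4625 rms 0.55 angle 1.8153 yaw 1.379
hinge to back face 1.1
```

View pics/c10.png

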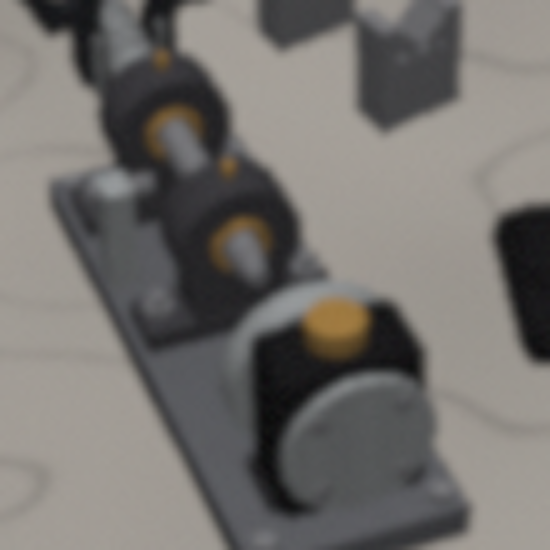

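View pics/scene15.png

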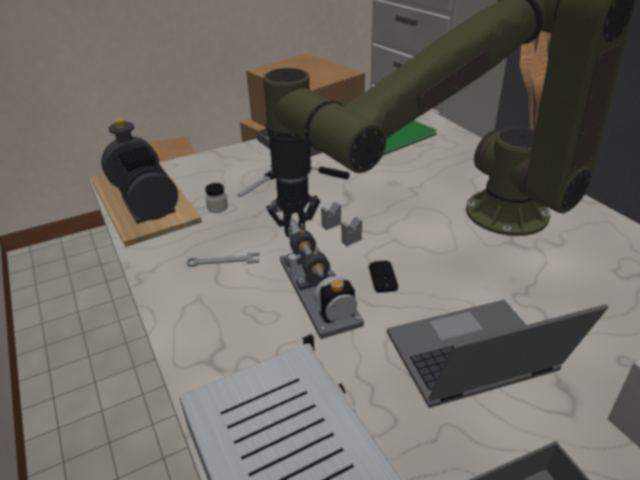

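Call:
{"fn": "jog_arm", "kwargs": {
  "plan": [
    [[0,0,0,0,0],[0,0,0,0,0],[0,0,0,0,0],[0,0,0,0,0],[0,0,0,0,0]]
  ]
}}

```text
time: 16.52
eef_pos: [583.0, -131.5, 74.0]
eef_rot: [0.536, 0.463, -0.472, -0.525]
wrist_force: [0.8, 0.6, -1.1]
finger_gap: 0.273
```

```bash
python3 -c "
from h import *
st();d=load('scene',15);p=ray(d,323,275.6,68);a=np.array([np.cos(1.4455),np.sin(1.4455)]);print(p,(p[:2]-[589.3,-82.9])@a)
q=np.array([589.3,-82.9]);print('proj far mouth, nose', proj(d,[[*(q+122*a),68],[*(q+141.5*a),68],[*(q+136*a),76]]))"
```

```text
t 16.52 pos [ 583.   -131.49   73.97] F [ 0.8  0.6 -1.1] mom [ 0.01  0.05 -0.01] gap 0.273 yaw 1.4438 slope 0.002
nose along 140.5 lat(+x) 0.15 tcp lat -0.17 dyaw -0.0017 dz -0.43
nose z err -0.04
[605.62978815  58.67529331  68.        ] 142.5061522565479
proj far mouth, nose [[319.07522053 270.27884911]
 [322.20091074 275.49506958]
 [321.21892375 271.1956159 ]]
```

```bash
python3 -c "
from plant import manip
print(manip.sign_off())"
```

```text
the job is handed in; nothing more can be done
None
```

I raised the laptop screen and threaded the bar through both bushings. The job was handed in at about 16.5 s with the bar still gripped. `sign_off` gives no verdict, so everything below is from my own checks.

- **Screen:** I pushed it up with the closed fingers to about 1.815 rad (104°). It measured the same after the bar was in place.
- **Bar:** I gripped it by the handle at 110 N, lifted it off the V-blocks and slid it through. The wrist force stayed within about 2.5 N from lifting the bar to the end.
- **Final position:** From the arm's position readings, the nose is 18.5 mm past the far mouth, within about 0.2 mm of the bore axis and 0.002 rad of its direction. In the last scene image the nose tip is about 2 mm further out than that, which is within camera accuracy.
- **Bystanders:** None were touched, and those visible in the last scene picture looked unmoved. I checked this by eye, not by measurement.

The bar crept back about 1 mm in the last pause before I handed in. The tool was also tilted about 1° by then. I allowed for this, because the bar had been gripped at nearly that tilt and stayed level to about 0.002 rad.

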